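# Press a coin roll home in its storage tube

### The job

Stand the slim paper coin roll in the mouth of the open coin tube and let go of it. Then take the wooden rod from its stand and press the roll down the tube with it until it bottoms out; the floor is sprung, so keep a firm but not violent push on it for about a second. Put the rod back upright in its stand, let go, and leave the other goods where they are.

Things in the scene. Friction and masses are not known exactly. Their poses are not given: they have to be found in the camera images.
- roll_center (a point): centre of the slim coin roll: a loose cylinder of coins in white paper, 30 mm diameter, 50 mm tall, about 260 g, standing upright on the table; z is its axis (up). It is the slimmer and taller of the two paper rolls. It takes up to 30 N along its axis; harder pushing bursts the paper.
- tube_mouth (a point): centre of the open mouth of the grey upright coin tube (fixed, z up), 130 mm above the table. Bore 36 mm in diameter, its top 8 mm flared to 46 mm; outside 44 mm (54 mm at the flare). Inside, 12 to 32 mm below the mouth, waits a steel follower disc: a roll set on it stays there, its top 18 to 38 mm above the mouth. Fully pressed home, the roll's top is 34 to 50 mm below the mouth.
- tube: the same tube (a like one with a black cap, far left, is not it); origin under its round foot, 96 mm wide. The follower slides 68 to 72 mm down, at about 5.5 N on the rod, and stays where pushed; then it bottoms out on a sprung floor, whose height differs by up to 16 mm and is not measured. The floor yields from 7.5 N on, 1 mm per 3.5 N. A firm push: 14 N or more, never over 30 N, for half a second or longer.
- rod_handle (a point): centre of the handle of the loose wooden rod, which stands upright in its stand; z is the rod's axis (up). Handle: cylinder 28 mm in diameter, 55 mm long, the top end of the rod; below it a shaft 20 mm in diameter and 100 mm long with a flat foot. The rod is 155 mm long, 80 g; the handle's centre is 127.5 mm above the foot.
- rod_foot (a point): centre of the rod's flat foot (underside of its shaft), z along the rod (up)
- stand: the rod's stand: dark wooden block 80 x 80 x 45 mm, fixed; origin at the centre of its underside, on the table. A round hole 26 mm in diameter, chamfered, goes down its middle from the top, 35 mm deep (hole floor 10 mm above the table).
- fat_roll: bystander among the task's things: a fatter, lower paper coin roll, 44 mm in diameter, 40 mm tall, too fat for the tube; origin at the centre of its underside
- bell: bystander: small brass hand bell, 54 mm in diameter, 72 mm tall; origin at the centre of its underside
- vase: bystander: blue ceramic vase, 72 mm in diameter, 115 mm tall; origin at the centre of its underside
- mug: bystander: white mug, 76 mm in diameter, 85 mm tall, handle on its +y side; origin at the centre of its underside
- loupe: bystander: magnifying glass lying flat, about 145 mm long, 54 mm wide, 10 mm thick; its handle points to its -x; origin on its underside, on the handle, 60 mm from the lens centre
- paperweight: bystander: green glass paperweight, a low dome 54 mm in diameter, 34 mm tall; origin at the centre of its underside
There are look-alikes about, which are no part of the job. What is shaped like the part that bears roll_center but turquoise is not meant.

How it is judged (in metres and radians):
On the way, in this order (a step that is already met when the one before it is completed fails the run):
1. the roll stands in the tube's mouth, let go of (horizontal distance between roll_center and tube_mouth below 0.008 m and angle between roll_center's own z axis and vertical below 0.2 rad and z of roll_center in the frame of tube_mouth below 0.017 m and contact force between the fingers and roll below 0.3 N and linear speed of roll below 0.02 m/s), for 0.2 s.
2. the rod presses the bottomed roll with 14 N or more (horizontal distance between roll_center and tube_mouth below 0.008 m and angle between roll_center's own z axis and vertical below 0.2 rad and z of roll_center in the frame of tube_mouth below -0.056 m and contact force between rod and roll above 14 N), for 0.3 s.
At the end, for the whole second after the job is handed in: Roll in the tube, upright (0.2 rad), within 8 mm of the axis, centre 56 mm or more below the mouth, after a press of 14 N for 0.3 s with the rod; rod in its stand, foot within 10 mm of the hole's axis and 6 mm of its floor, leaning under 0.3 rad; both at rest (horizontal distance between roll_center and tube_mouth below 0.008 m and angle between roll_center's own z axis and vertical below 0.2 rad and z of roll_center in the frame of tube_mouth below -0.056 m and linear speed of each of roll, rod below 0.02 m/s and horizontal distance between rod_foot and stand below 0.01 m and z of rod_foot in the frame of stand below 0.016 m and angle between rod_handle's own z axis and vertical below 0.3 rad); the robot touches nothing.
It fails at once if the rod presses the roll with more than 30 N (the paper bursts) (contact force between rod and roll above 30 N).
It fails at once if a bystander is moved more than 25 mm (distance of any of fat_roll, bell, vase, mug, loupe, paperweight from where it was at the start of the episode above 0.025 m).
It also fails if it takes over 61 s, if anything falls off the work surface, if the arm or the gripper's body presses on something with over 40 N, if the wrist force passes 120 N, or if a joint passes its speed limit or range.

### The arm

A 7-joint arm with a two-finger parallel gripper is mounted at the origin on the work surface. World frame = base frame: x ahead of the robot, y to its left, z up, the work surface at z = 0. Lengths are in mm, angles in rad, forces in N, time in s.
With the tool pointing down it reaches from about 425 to 950 mm from the base axis. Payload 16.7 kg.
Tool frame: the origin (TCP) lies midway between the tips of the shut fingers; the grasp point (between the pads) lies 19 mm behind it; x points along the fingers, y is the direction in which the jaws open and shut, and the axes are right-handed (so a half turn about x gives the same grasp; the last joint's range is limited). The gripper opens to 94 mm and grips with 3 to 60 N. Pads are 16 mm wide; open, the fingers measure 119 mm over their backs; the gripper's body (75 mm by 177 mm) begins 78 mm behind the grasp point.
Start: joints at [-1.401, 0.426, 0.074, 1.606, -0.034, 1.111, -0.067], TCP at [211.567, 640.948, 205.467] pointing down, gripper open.
Joint ranges: [-2.85, 2.85], [-0.5, 2.14], [-1.23, 1.37], [0.21, 2.46], [-1.02, 4.16], [0.16, 2.05], [-2.73, 2.73]. Speed limits (rad/s): [1.89, 1.89, 2.39, 2.39, 3.01, 3.01, 3.01].

### API

Orientations are given as a unit quaternion [x, y, z, w].
In Python, from station import sense, capture, camera_params, bot gives the robot as it stands. The module is installed in compiled form; this text tells all that it offers.
- The arm moves only by the tool servo_tool, never from a script. Its arguments are lists of equal length, an entry for each row: "hand": the closure in counts, from 0 (fully open) to 255 (shut); "slide": the shift along the tool's x, y, z in cm, a list of three; "twist": the turn about the tool's x in rad. In form: {"hand": [hand, ...], "slide": [[dx, dy, dz], ...], "twist": [twist, ...]}. A call has 1 to 12 rows; each row is the pose to reach, as a shift and turn from the pose commanded when the call began, along the tool's axes at that moment; what a row does not reach only later rows make up. A row lasts 1/8 s, in which the tool goes at most 62.5 mm and 10.7 degrees, less where a joint would pass 70% of its speed; a pose out of reach is approached as far as the arm can. A call with a gripper value outside its range is refused whole. The fingers move at their own pace and stop on an object; "newtons" is the grip in N (left out, the last holds). Time passes only in rows, so rows that repeat a pose let the fingers close. It gives the time, the measured TCP pose, the force and the opening at its end, in the units of the state.
- sense(): the state, without advancing time (a new reading comes with each control period).
- capture(name): name is "side" or "top" or "wrist"; returns (picture, depth): 420x560x3 uint8, red, green, blue; 420x560 float32, mm along the optical axis (not along the pixel's ray), 0 where there is no reading.
- camera_params(name): a dict with "intrinsics" (3x3 intrinsics, pixels), "rvec" (rotation vector, rad) and "tvec" (3), from world to camera coordinates, as OpenCV has them; the wrist camera has in their place "T_tool_cam" (4x4, takes a point from camera to tool coordinates, whose origin is the TCP and whose axes are the tool frame's). Camera axes: x right, y down, z forward; pixel columns grow to the right and rows downward; lengths in mm; the calibration is good to about 2 mm. A picture is of the moment at which its call begins: read the wrist's pose just before it. camera_params takes no time and is no camera call.
- bot.hand_in(): hands the job in, once; it reports no verdict.
The state is a dict: "time_s": time; "joint_positions": joint angles; "qd": joint speeds; "joint_torque": joint torques, N m; "tool_pos": TCP position; "tcp_rot": TCP orientation; "force": force on the tool from outside, world axes, zero at the start; "torque": the same for the moment, N m; "grip_width": opening from 0.0 (shut) to 1.0 (fully open).
Only numpy, scipy, OpenCV 4.12 (cv2) and the standard library are available. Lean on these libraries where they do the work, as an engineer would, in place of code of your own. Each camera call takes 0.05 s, during which the arm holds its last target. There are 200 camera calls.

## Working session

There is one attempt and no reset: what is moved stays moved. The work goes in short steps, Python scripts to look and compute and a tool call to move; the robot and the scene stay as the last step left them, time stands still between calls to the robot, and variables do not carry over. Pictures are saved under pics/ and viewed, about 8 in all and at most 12, crops included, and the job is handed in when it is done.

Besides the shell and the picture viewer there is one more tool, called after "Call:" as name([rows], argument=value, ...), one row to a line, values as JSON. servo_tool: Moves the arm, as the interface text tells. Its arguments: {"type":"object","properties":{"hand":{"type":"array","items":{"type":"number"}},"slide":{"type":"array","items":{"type":"array","items":{"type":"number"}}},"twist":{"type":"array","items":{"type":"number"}},"newtons":{"type":"number"}},"required":["hand","slide","twist"]}

```bash
mkdir -p pics
cat > h.py <<'E'
import numpy as np, cv2
from station import sense, capture, camera_params, bot
from scipy.spatial.transform import Rotation as R
def Twc(name,s=None):
    p=camera_params(name); T=np.eye(4)
    if name=='wrist':
        s=s or sense(); T[:3,:3]=R.from_quat(s['tcp_rot']).as_matrix(); T[:3,3]=s['tool_pos']
        return T@np.array(p['T_tool_cam']),np.array(p['intrinsics'])
    T[:3,:3]=cv2.Rodrigues(np.array(p['rvec'],float))[0]; T[:3,3]=np.ravel(p['tvec'])
    return np.linalg.inv(T),np.array(p['intrinsics'])
def grab(name,tag):
    T,K=Twc(name); im,d=capture(name)
    np.savez(f'{tag}.npz',im=im,d=d,T=T,K=K); cv2.imwrite(f'pics/{tag}.png',im[:,:,::-1]); return im,d,T,K
def cloud(tag):
    f=np.load(f'{tag}.npz'); d=f['d'];K=f['K'];T=f['T']
    v,u=np.mgrid[:d.shape[0],:d.shape[1]]
    P=np.stack([(u-K[0,2])/K[0,0]*d,(v-K[1,2])/K[1,1]*d,d],-1)@T[:3,:3].T+T[:3,3]
    P[d==0]=np.nan; return P,f['im']
E
python3 - <<'E'
from h import *
s=sense();print({k:np.round(v,3) for k,v in s.items()}); print(R.from_quat(s['tcp_rot']).as_matrix().round(3))
for n in('top','side'): im,d,T,K=grab(n,n+'0'); print(n,T.round(2).tolist(),(d==0).mean())
E
```

```text
{'time_s': np.float64(0.0), 'joint_positions': array([-1.401,  0.427,  0.074,  1.607, -0.034,  1.111, -0.067]), 'qd': array([-0.001, -0.001, -0.001,  0.001,  0.001, -0.001,  0.001]), 'joint_torque': array([-2.0000e-03, -9.3584e+01,  3.6660e+00, -4.5419e+01, -4.9000e-02,
        2.0000e-02,  0.0000e+00]), 'tool_pos': array([211.438, 640.537, 204.772]), 'tcp_rot': array([ 0.112,  0.698, -0.113,  0.698]), 'force': array([ 0.306, -0.465, -0.051]), 'torque': array([ 0.001, -0.004,  0.017]), 'grip_width': np.float64(1.001)}
[[-0.     0.313  0.95 ]
 [-0.001  0.95  -0.313]
 [-1.    -0.001  0.   ]]
top [[-0.02, -1.0, 0.1, 421.36], [-1.0, 0.03, 0.03, -21.85], [-0.03, -0.1, -0.99, 1194.32], [0.0, 0.0, 0.0, 1.0]] 0.004107142857142857
side [[0.88, -0.35, 0.33, 215.91], [-0.48, -0.62, 0.62, -628.6], [-0.02, -0.7, -0.71, 798.45], [0.0, 0.0, 0.0, 1.0]] 0.004064625850340136
```

View pics/top0.png

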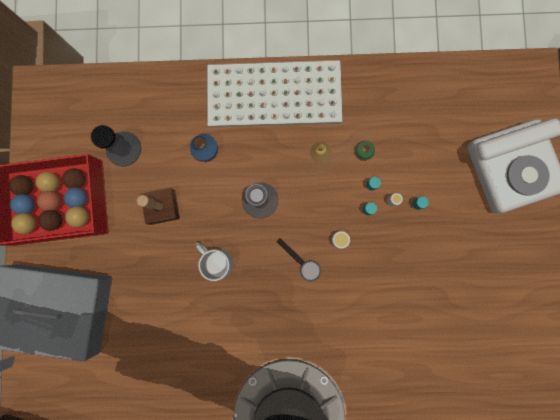

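View pics/side0.png

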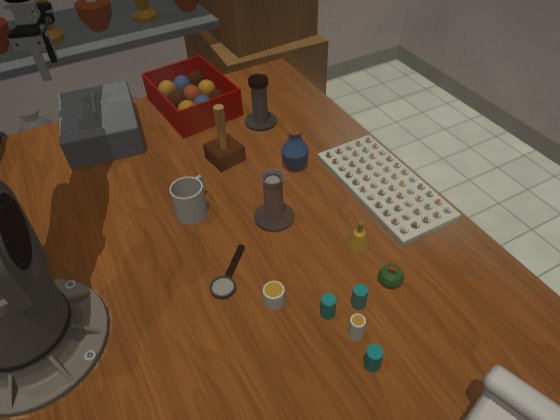

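The top view shows the white roll at about (396,199) with turquoise ones around it at (374,183), (371,208) and (422,202). The tube mouth is at (257,195), the rod top at (143,201) and the stand at (160,206). The side view agrees.

Run:
```python
from h import *
P,im=cloud('top0')
def box(n,u0,u1,v0,v1,z0,z1):
    Q=P[v0:v1,u0:u1].reshape(-1,3); Q=Q[(Q[:,2]>z0)&(Q[:,2]<z1)]
    lo,hi=np.percentile(Q,[3,97],0); print(n,len(Q),'med',np.median(Q,0).round(1),'mid',((lo+hi)/2).round(1),'ext',(hi-lo).round(1))
box('roll',386,406,190,209,42,60)
for n,u,v in(('t1',374,183),('t2',371,208),('t3',422,202)): box(n,u-9,u+9,v-9,v+9,30,60)
box('tubetop',240,275,180,212,120,140)
box('foot',238,282,180,220,3,25)
box('rodtop',130,165,190,215,150,185)
box('stand',140,182,185,228,38,50)
box('bell',310,330,140,162,20,90)
box('fat',330,353,228,250,30,50)
box('vase',185,220,130,165,90,125)
box('mug',195,235,245,285,75,95)
P,im=cloud('side0')
print('side')
box('roll',345,370,310,345,42,60)
box('tubetop',258,288,165,195,120,140)
box('rodtop',210,230,100,130,158,185)
box('stand',200,250,130,172,38,50)
```

```text
roll 113 med [ 541.7 -286.    50.7] mid [ 541.7 -285.8   49.5] ext [25.6 25.8  9. ]
t1 121 med [ 584.2 -232.4   50.2] mid [ 584.7 -232.9   44.7] ext [25.9 26.3 18.4]
t2 117 med [ 520.1 -220.7   50.2] mid [ 520.1 -221.2   46.6] ext [25.3 26.4 16.8]
t3 131 med [ 531.4 -349.5   50.5] mid [ 531.6 -351.3   45.3] ext [26.1 27.3 20.5]
tubetop 237 med [553.8  65.  127.9] mid [552.6  62.7 126.5] ext [46.  47.6 12.7]
foot 694 med [538.8  51.4   8. ] mid [554.5  65.5   8.2] ext [93.3 99.6 10. ]
rodtop 131 med [540.2 321.8 165. ] mid [541.2 322.6 161.1] ext [25.  24.7 15.5]
stand 759 med [532.8 314.5  45.4] mid [541.1 320.5  45. ] ext [79.4 74.2  8.7]
bell 157 med [675.4 -98.7  34.4] mid [ 677.7 -100.    46.6] ext [29.3 32.6 51.7]
fat 234 med [ 441.8 -144.4   40.8] mid [ 442.7 -144.5   40.6] ext [37.8 36.9  9.5]
vase 40 med [679.5 193.9  94.6] mid [688.  201.8  96.1] ext [29.8 28.8 11.7]
mug 196 med [388.1 177.3  84.8] mid [387.2 173.   82.3] ext [72.7 72.6 12.8]
side
roll 205 med [ 540.2 -287.4   48.7] mid [ 541.  -286.5   47.3] ext [26.3 26.   7.5]
tubetop 195 med [553.5  72.6 126.1] mid [551.7  64.1 125.1] ext [46.1 47.9  9.6]
rodtop 67 med [539.  321.6 162.4] mid [539.3 323.5 161.9] ext [23.5 21.8  6.8]
stand 535 med [533.9 315.7  42.9] mid [539.8 322.1  42.5] ext [80.1 79.1  7.2]
```

Call:
servo_tool([
  [-2, -32.2, 43.1],
  [-2, -32.2, 43.1],
  [-2, -32.2, 43.1],
  [-2, -32.2, 43.1],
  [-2, -32.2, 43.1],
  [-2, -77.7, 60.3],
  [-2, -77.7, 60.3],
  [-2, -77.7, 60.3],
  [-2, -77.7, 60.3],
  [-2, -77.7, 60.3],
  [-2, -77.7, 60.3],
  [-2, -77.7, 60.3],
], hand=[0, 0, 0, 0, 0, 0, 108, 108, 108, 108, 108, 108], twist=[0, 0.2, 0.4, 0.6, 0.8, 1.0, 1.25, 1.25, 1.25, 1.25, 1.25, 1.25])

```text
time_s: 1.6
tool_pos: [486.0, -43.8, 222.6]
tcp_rot: [0.5, 0.501, -0.499, 0.501]
force: [0.9, 1.6, 0.5]
grip_width: 0.576
```

Call:
servo_tool([
  [0, 5.5, 24.2],
  [0, 5.5, 24.2],
  [0, 5.5, 24.2],
  [0, 5.5, 24.2],
  [7, 5.5, 24.2],
  [7, 5.5, 24.2],
  [7, 5.5, 24.2],
], hand=[108, 108, 108, 108, 108, 108, 108], twist=[0, 0, 0, 0, 0, 0, 0])

```text
time_s: 2.48
tool_pos: [541.5, -283.2, 153.1]
tcp_rot: [0.499, 0.501, -0.499, 0.5]
force: [1.2, 0.3, 0.8]
grip_width: 0.576
```

Run:
```python
from h import *
s=sense();print(s['tool_pos'].round(1) if hasattr(s['tool_pos'],'round') else s['tool_pos'],s['tcp_rot'],s['time_s'],s['force'])
grab('wrist','w1')
P,im=cloud('w1')
m=(P[...,2]>42)&(P[...,2]<60)
n,l,st,c=cv2.connectedComponentsWithStats(m.astype('uint8'))
for i in range(1,n):
    if st[i,4]>150:
        Q=P[l==i]; lo,hi=np.percentile(Q,[2,98],0); print(st[i],'mid',((lo+hi)/2).round(1),(hi-lo).round(1),im[l==i].mean(0).round())
```

```text
[ 541.5 -283.2  153.1] [ 0.49921665  0.5008943  -0.49948372  0.5004035 ] 2.475 [1.16629283 0.33771075 0.75726679]
[ 233  111   37   39 1141] mid [ 522.4 -222.6   50.6] [26.4 25.9  3.1] [ 52. 165. 155.]
[ 314  127   39   38 1141] mid [ 587.  -234.4   49.7] [26.9 26.9  5.1] [ 50. 159. 149.]
[ 261  192   36   36 1016] mid [ 544.3 -286.9   48.5] [26.3 26.9  7. ] [242. 238. 175.]
[250 264  34  35 929] mid [ 534.1 -351.7   47.5] [26.2 27.1  9. ] [ 68. 220. 210.]
```

View pics/w1.png

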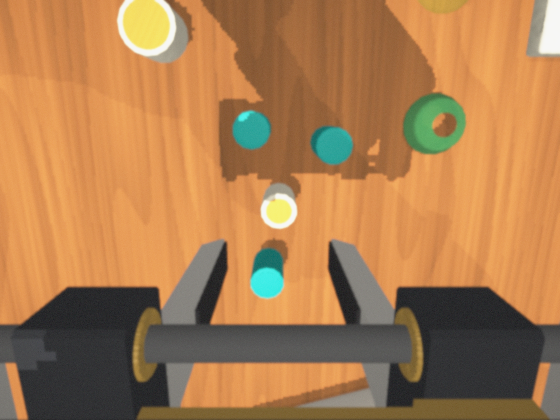

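The wrist view shows the white roll at (279,210), centred between the finger tips (x about 222 to 333). The nearest turquoise one, at (267,275), is clear of the jaw line. I'll descend and grip.

Call:
servo_tool([
  [5, 0.15, 0.05],
  [9, 0.15, 0.05],
  [12.3, 0.15, 0.05],
  [12.3, 0.15, 0.05],
  [12.3, 0.15, 0.05],
  [12.3, 0.15, 0.05],
  [12.3, 0.15, 0.05],
  [12.3, 0.15, 0.05],
], hand=[108, 108, 108, 108, 255, 255, 255, 255], twist=[0, 0, 0, 0, 0, 0, 0, 0], newtons=20)

```text
time_s: 3.52
tool_pos: [543.6, -284.6, 30.6]
tcp_rot: [0.5, 0.5, -0.499, 0.501]
force: [-1.9, 1.0, 11.5]
grip_width: 0.313
```

Call:
servo_tool([
  [-5, 0, 0],
  [-11, 0, 0],
  [-17, 0, 0],
  [-17, 0.95, -35.1],
  [-17, 0.95, -35.1],
  [-17, 0.95, -35.1],
  [-17, 0.95, -35.1],
  [-17, 0.95, -35.1],
  [-17, 0.95, -35.1],
  [-17, 0.95, -35.1],
  [-17, 0.95, -35.1],
  [-17, 0.95, -35.1],
], hand=[255, 255, 255, 255, 255, 255, 255, 255, 255, 255, 255, 255], twist=[0, 0, 0, 0, 0, 0, 0, 0, 0, 0, 0, 0])

```text
time_s: 5.03
tool_pos: [551.8, 65.4, 199.6]
tcp_rot: [0.5, 0.5, -0.5, 0.5]
force: [-0.1, -0.1, -1.6]
grip_width: 0.314
```

Run:
```python
from h import *
s=sense();print(s['tool_pos'],s['time_s'],s['force'],s['grip_width'])
for n in('wrist','side','top'): grab(n,n+'2')
import cv2
a=cv2.imread('pics/wrist2.png');b=cv2.imread('pics/side2.png')[110:260,190:390];b=cv2.resize(b,(560,420),interpolation=3)
cv2.imwrite('pics/c2.png',cv2.resize(np.hstack([a,b]),(800,300)))
for t in('wrist2','side2','top2'):
    P,im=cloud(t)
    m=(P[...,2]>122)&(P[...,2]<136)&(abs(P[...,0]-553)<45)&(abs(P[...,1]-64)<45)
    Q=P[m]; 
    if len(Q)>20:
        lo,hi=np.percentile(Q,[2,98],0); print(t,len(Q),'mid',((lo+hi)/2).round(1),(hi-lo).round(1))
    m=(P[...,2]>150)&(P[...,2]<230)&(abs(P[...,0]-553)<20)&(abs(P[...,1]-64)<40)&(im.min(-1)>110)
    Q=P[m]
    if len(Q)>20:
        lo,hi=np.percentile(Q,[2,98],0); print(t,'white',len(Q),'mid',((lo+hi)/2).round(1),(hi-lo).round(1))
```

```text
[551.80349796  65.39188258 199.59102462] 5.025 [-0.06089025 -0.07825285 -1.59142052] 0.31395284006326335
wrist2 1410 mid [554.5  67.4 127.4] [49.7 39.2  8.7]
wrist2 white 1027 mid [553.4  62.1 219.5] [26.8 27.3  3.1]
side2 167 mid [552.2  64.2 126.3] [48.7 49.3  8. ]
```

View pics/c2.png

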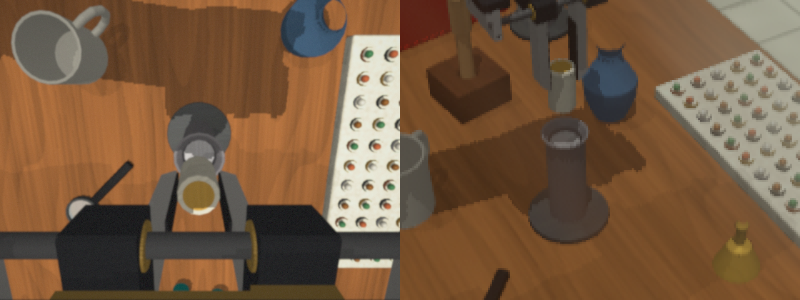

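The roll hangs upright between the fingers, just above the tube mouth (about (565,130) in the right-hand crop). It needs roughly +0.7 mm in x and +0.8 mm in y. I'll lower it.

Call:
servo_tool([
  [0, 0.07, -0.08],
  [3, 0.07, -0.08],
  [4.8, 0.07, -0.08],
  [4.8, 0.07, -0.08],
  [4.8, 0.07, -0.08],
], hand=[255, 255, 255, 255, 255], twist=[0, 0, 0, 0, 0])

```text
time_s: 5.8
tool_pos: [552.9, 67.4, 152.0]
tcp_rot: [0.5, 0.5, -0.499, 0.501]
force: [0.2, 1.1, -1.8]
grip_width: 0.313
```

Call:
servo_tool([
  [0.2, 0, 0],
  [0.4, 0, 0],
  [0.6, 0, 0],
  [0.6, 0, 0],
], hand=[255, 255, 255, 255], twist=[0, 0, 0, 0])

```text
time_s: 6.3
tool_pos: [552.8, 67.6, 145.7]
tcp_rot: [0.5, 0.5, -0.499, 0.501]
force: [0.5, 0.9, 1.2]
grip_width: 0.314
```

Call:
servo_tool([
  [0.2, 0, 0.1],
  [0.4, 0, 0.1],
  [0.4, 0, 0.1],
], hand=[255, 255, 255], twist=[0, 0, 0])

```text
time_s: 6.68
tool_pos: [552.7, 66.9, 141.5]
tcp_rot: [0.5, 0.501, -0.499, 0.501]
force: [-0.3, 0.5, 0.5]
grip_width: 0.314
```

Call:
servo_tool([
  [0.2, 0, 0],
  [0.4, 0, 0],
  [0.5, 0, 0],
  [0.5, 0, 0],
], hand=[255, 255, 255, 255], twist=[0, 0, 0, 0])

```text
time_s: 7.18
tool_pos: [552.7, 66.8, 136.5]
tcp_rot: [0.5, 0.501, -0.499, 0.501]
force: [-1.1, 3.1, 2.2]
grip_width: 0.315
```

Run:
```python
from h import *
s=sense();print(s['tool_pos'],s['time_s'],s['force'],s['grip_width'])
grab('side','side3');grab('wrist','wrist3')
a=cv2.imread('pics/side3.png')[110:230,200:360];a=cv2.resize(a,(560,420),interpolation=3)
b=cv2.imread('pics/wrist3.png')
cv2.imwrite('pics/c3.png',cv2.resize(np.hstack([b,a]),(800,300)))
P,im=cloud('wrist3')
m=(P[...,2]>148)&(P[...,2]<175)&(abs(P[...,0]-553)<18)&(abs(P[...,1]-64)<30)&(im.min(-1)>100)
Q=P[m];lo,hi=np.percentile(Q,[2,98],0); print(len(Q),'mid',((lo+hi)/2).round(1),(hi-lo).round(1))
```

```text
[552.68167555  66.77289062 136.48021797] 7.175 [-1.05206137  3.11383049  2.20639904] 0.3147551970254529
1208 mid [554.3  63.6 156. ] [26.9 27.6  3.7]
```

View pics/c3.png

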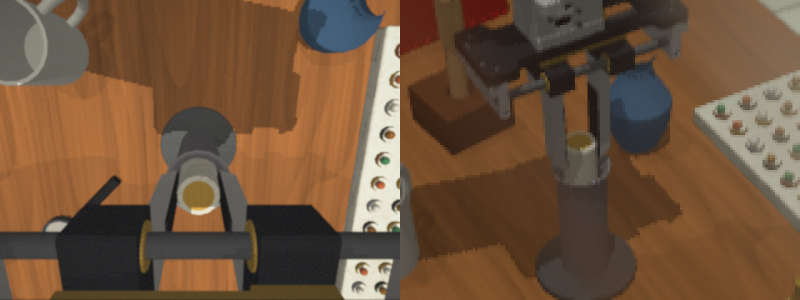

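Call:
servo_tool([
  [0, 0, 0],
  [0, 0, 0],
  [0, 0, 0],
  [0, 0, 0],
  [-3, 0, 0],
  [-7, 0, 0],
  [-11, 0, 0],
  [-11, 0, 0],
  [-11, 0, 0],
], hand=[90, 90, 90, 90, 90, 90, 90, 90, 90], twist=[0, 0, 0, 0, 0, 0, 0, 0, 0])

```text
time_s: 8.4
tool_pos: [552.2, 66.7, 245.9]
tcp_rot: [0.499, 0.501, -0.5, 0.5]
force: [0.5, -0.1, -0.7]
grip_width: 0.651
```

Run:
```python
from h import *
s=sense();print(s['tool_pos'],s['time_s'],s['force'],s['grip_width'])
grab('wrist','wrist4');grab('side','side4')
for t in('wrist4','side4'):
    P,im=cloud(t)
    m=(P[...,2]>140)&(P[...,2]<175)&(abs(P[...,0]-553)<30)&(abs(P[...,1]-64)<30)
    Q=P[m];lo,hi=np.percentile(Q,[2,98],0); print(len(Q),'mid',((lo+hi)/2).round(1),(hi-lo).round(1),np.median(Q,0))
    m=(P[...,2]>122)&(P[...,2]<136)&(abs(P[...,0]-553)<45)&(abs(P[...,1]-64)<45)
    Q=P[m];lo,hi=np.percentile(Q,[2,98],0); print('rim',len(Q),'mid',((lo+hi)/2).round(1),(hi-lo).round(1))
a=cv2.imread('pics/side4.png')[110:230,200:360];a=cv2.resize(a,(560,420),interpolation=3)
b=cv2.imread('pics/wrist4.png')
cv2.imwrite('pics/c4.png',cv2.resize(np.hstack([b,a]),(800,300)))
```

```text
[552.1876912   66.690679   245.90462363] 8.4 [ 0.50169815 -0.07546778 -0.74258313] 0.6505440339113133
1176 mid [553.8  64.2 150.3] [26.  27.1 15.4] [553.42350333  65.18194254 156.53489617]
rim 1432 mid [554.5  62.2 127.6] [48.9 49.1  9.2]
153 mid [549.8  63.7 148.6] [26.  27.6 15.4] [548.80543979  59.75715812 153.28355335]
rim 171 mid [552.1  62.4 129. ] [48.3 47.8 13.5]
```

View pics/c4.png

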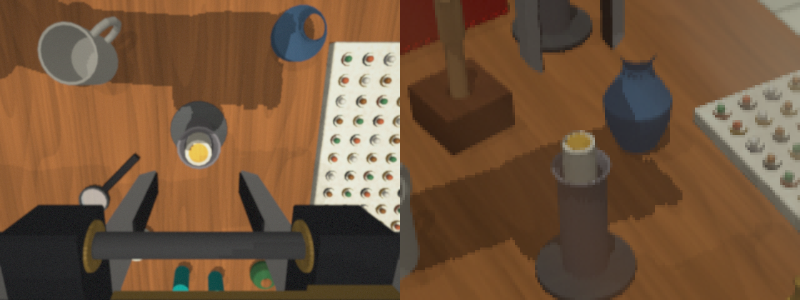

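The roll stands free in the mouth (about (578,155) in the right-hand crop), its top about 26 mm above the rim and within 3 mm of the axis. Next is the rod.

Call:
servo_tool([
  [0, -1.15, -25.5],
  [0, -1.15, -25.5],
  [0, -1.15, -25.5],
  [0, -1.15, -25.5],
  [0, -1.15, -25.5],
  [0, -1.15, -25.5],
  [0, -1.15, -25.5],
], hand=[90, 90, 90, 90, 90, 90, 90], twist=[0, 0, 0, 0, 0, 0, 0])

```text
time_s: 9.38
tool_pos: [540.9, 319.8, 246.2]
tcp_rot: [-0.5, -0.5, 0.5, -0.5]
force: [-0.9, 0.2, -0.3]
grip_width: 0.645
```

Run:
```python
from h import *
s=sense();print(s['tool_pos'],s['time_s'],s['force'],s['grip_width'])
grab('wrist','wrist5')
P,im=cloud('wrist5')
for z0,z1 in((155,175),(38,50)):
    m=(P[...,2]>z0)&(P[...,2]<z1)&(abs(P[...,0]-541)<70)&(abs(P[...,1]-322)<60)
    Q=P[m];lo,hi=np.percentile(Q,[2,98],0); print(len(Q),'mid',((lo+hi)/2).round(1),(hi-lo).round(1),np.median(Q,0).round(1))
```

```text
[540.89292186 319.75253945 246.21481594] 9.375 [-0.90358391  0.21880137 -0.25517682] 0.6447545718776614
1044 mid [542.5 324.4 162.2] [25.  24.8  9.4] [542.9 325.  165.4]
4056 mid [542.6 324.6  45.3] [80.8 80.   3.7] [543.1 334.8  45.6]
```

Call:
servo_tool([
  [0, 0, -0.2],
  [4, 0, -0.2],
  [9, 0, -0.2],
  [12.8, 0, -0.2],
  [12.8, 0, -0.2],
  [12.8, 0, -0.2],
  [12.8, 0, -0.2],
  [12.8, 0, -0.2],
  [12.8, 0, -0.2],
  [12.8, 0, -0.2],
], hand=[90, 90, 90, 90, 90, 255, 255, 255, 255, 255], twist=[0, 0, 0, 0, 0, 0, 0, 0, 0, 0], newtons=50)

```text
time_s: 10.68
tool_pos: [540.9, 323.8, 119.1]
tcp_rot: [0.5, 0.501, -0.499, 0.5]
force: [-0.8, 0.2, 7.8]
grip_width: 0.294
```

Call:
servo_tool([
  [-2.5, 0, 0],
  [-5, 0, 0],
  [-11, 0, 0],
  [-17, 0, 0],
  [-17, 0, 0],
  [-17, 1.15, 26],
  [-17, 1.15, 26],
  [-17, 1.15, 26],
  [-17, 1.15, 26],
  [-17, 1.15, 26],
  [-17, 1.15, 26],
  [-17, 1.15, 26],
], hand=[255, 255, 255, 255, 255, 255, 255, 255, 255, 255, 255, 255], twist=[0, 0, 0, 0, 0, 0, 0, 0, 0, 0, 0, 0])

```text
time_s: 12.18
tool_pos: [552.4, 65.3, 288.0]
tcp_rot: [0.499, 0.501, -0.499, 0.501]
force: [-0.6, 0.7, -1.5]
grip_width: 0.29
```

Run:
```python
from h import *
s=sense();print(s['tool_pos'],s['time_s'],s['force'],s['grip_width'])
grab('side','side6')
P,im=cloud('side6')
for z0,z1 in((183,215),(215,235)):
    m=(P[...,2]>z0)&(P[...,2]<z1)&(abs(P[...,0]-552)<25)&(abs(P[...,1]-64)<25)
    Q=P[m];lo,hi=np.percentile(Q,[2,98],0); print(len(Q),'lo',lo.round(1),'hi',hi.round(1))
a=cv2.imread('pics/side6.png')[60:240,190:390];a=cv2.resize(a,(600,540),interpolation=3)
cv2.imwrite('pics/c6.png',a)
```

```text
[552.37272033  65.34931108 287.9901896 ] 12.175 [-0.63477557  0.69315016 -1.5316778 ] 0.29039472329614746
114 lo [541.8  56.4 183.9] hi [557.6  70.1 214.1]
81 lo [542.2  55.4 215.3] hi [561.1  68.8 234.1]
```

View pics/c6.png

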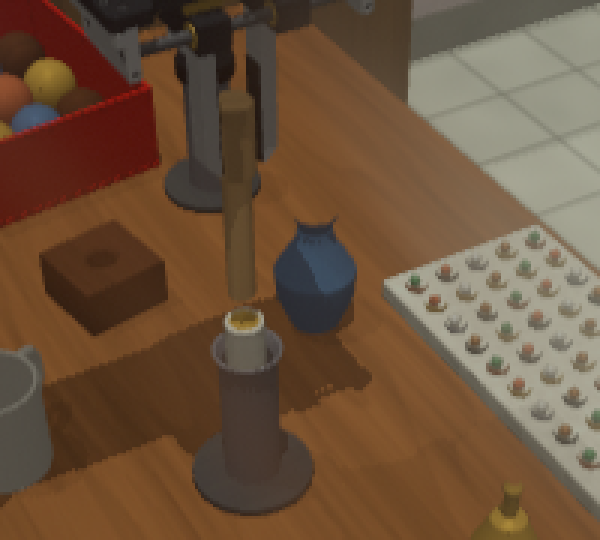

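The rod hangs upright at (238,200) in the crop, its foot about 20 mm above the roll at (245,330). I'll descend in small steps.

Call:
servo_tool([
  [1, 0, 0.1],
  [1.6, 0, 0.1],
  [2, 0, 0.1],
  [2.3, 0, 0.1],
  [2.6, 0, 0.1],
  [2.9, 0, 0.1],
  [3.2, 0, 0.1],
  [3.5, 0, 0.1],
], hand=[255, 255, 255, 255, 255, 255, 255, 255], twist=[0, 0, 0, 0, 0, 0, 0, 0])

```text
time_s: 13.22
tool_pos: [552.6, 62.5, 253.3]
tcp_rot: [0.5, 0.5, -0.499, 0.501]
force: [-0.4, 0.5, 5.1]
grip_width: 0.292
```

Call:
servo_tool([
  [0.4, 0, 0],
  [0.8, 0, 0],
  [1.2, 0, 0],
  [1.6, 0, 0],
  [2.0, 0, 0],
  [2.4, 0, 0],
  [2.8, 0, 0],
  [3.2, 0, 0],
  [3.6, 0, 0],
  [3.6, 0, 0],
], hand=[255, 255, 255, 255, 255, 255, 255, 255, 255, 255], twist=[0, 0, 0, 0, 0, 0, 0, 0, 0, 0])

```text
time_s: 14.48
tool_pos: [552.2, 62.5, 216.9]
tcp_rot: [0.499, 0.501, -0.5, 0.5]
force: [-0.3, -1.4, -0.2]
grip_width: 0.288
```

Call:
servo_tool([
  [0.25, 0, 0],
  [0.5, 0, 0],
  [0.75, 0, 0],
  [1.0, 0, 0],
  [1.25, 0, 0],
  [1.45, 0, 0],
  [1.6, 0, 0],
], hand=[255, 255, 255, 255, 255, 255, 255], twist=[0, 0, 0, 0, 0, 0, 0])

```text
time_s: 15.35
tool_pos: [552.8, 62.5, 201.8]
tcp_rot: [0.5, 0.5, -0.499, 0.501]
force: [-3.3, -0.4, 17.1]
grip_width: 0.291
```

Call:
servo_tool([
  [0.1, 0, 0],
  [0.2, 0, 0],
  [0.3, 0, 0],
  [0.4, 0, 0],
], hand=[255, 255, 255, 255], twist=[0, 0, 0, 0])

```text
time_s: 15.85
tool_pos: [553.2, 62.6, 198.6]
tcp_rot: [0.5, 0.5, -0.499, 0.501]
force: [-5.3, -0.7, 27.4]
grip_width: 0.289
```

Call:
servo_tool([
  [-0.2, 0, 0],
  [-0.2, 0, 0],
  [-0.2, 0, 0],
  [-0.2, 0, 0],
  [-0.2, 0, 0],
  [-0.2, 0, 0],
], hand=[255, 255, 255, 255, 255, 255], twist=[0, 0, 0, 0, 0, 0])

```text
time_s: 16.6
tool_pos: [553.0, 62.5, 200.3]
tcp_rot: [0.5, 0.5, -0.499, 0.501]
force: [-4.2, -0.7, 20.4]
grip_width: 0.294
```

Call:
servo_tool([
  [-1, 0, 0],
  [-3, 0, 0],
  [-6, 0, 0],
  [-9, 0, 0],
  [-9, -1.2, -26.1],
  [-9, -1.2, -26.1],
  [-9, -1.2, -26.1],
  [-9, -1.2, -26.1],
  [-9, -1.2, -26.1],
  [-9, -1.2, -26.1],
  [-9, -1.2, -26.1],
], hand=[255, 255, 255, 255, 255, 255, 255, 255, 255, 255, 255], twist=[0, 0, 0, 0, 0, 0, 0, 0, 0, 0, 0])

```text
time_s: 17.98
tool_pos: [540.6, 321.6, 289.5]
tcp_rot: [-0.5, -0.5, 0.5, -0.5]
force: [-0.1, -0.6, -0.1]
grip_width: 0.293
```

Run:
```python
from h import *
s=sense();print(s['tool_pos'],s['time_s'],s['force'],s['grip_width'])
grab('side','side7');grab('top','top7')
P,im=cloud('top7')
m=(P[...,2]>40)&(P[...,2]<122)&(np.hypot(P[...,0]-552.5,P[...,1]-63)<18)
print('in tube',m.sum(),np.percentile(P[m],[10,50,90],0).round(1).tolist())
P,im=cloud('side7'); 
# rod silhouette: wood points near the rod
m=(P[...,2]>150)&(P[...,2]<300)&(np.hypot(P[...,0]-541,P[...,1]-324)<30)&(im[...,0]>im[...,2]*1.5)&(im[...,0]>70)
Q=P[m];print(len(Q),Q.min(0).round(1),Q.max(0).round(1))
for z in range(175,320,15):
    q=Q[abs(Q[:,2]-z)<7]
    if len(q)>5: print(z,len(q),q.mean(0).round(1))
T,_=Twc('side')
ys,xs=np.where(m); print(xs.min(),xs.max(),ys.min(),ys.max())
a=cv2.imread('pics/side7.png')[20:200,150:350];b=cv2.imread('pics/top7.png')[150:240,205:305]
cv2.imwrite('pics/c7.png',np.hstack([cv2.resize(a,(400,360),interpolation=3),cv2.resize(b,(400,360),interpolation=3)]))
```

```text
[540.56364228 321.56326085 289.54250417] 17.975 [-0.07530311 -0.600182   -0.1042928 ] 0.2930490577167168
in tube 142 [[542.6, 53.2, 92.6], [552.8, 65.5, 96.4], [563.5, 77.7, 101.1]]
360 [527.3 306.8 178.7] [565.1 327.6 299.5]
175 10 [538.8 316.4 180.4]
190 39 [537.8 317.1 189.9]
205 42 [537.9 316.7 205. ]
220 47 [537.5 316.4 220.4]
235 46 [537.8 316.1 235. ]
250 44 [538.2 315.9 249.8]
265 48 [537.2 316.2 264.5]
280 38 [538.2 314.3 279.6]
295 20 [542.6 311.2 294. ]
207 223 55 102
```

View pics/c7.png

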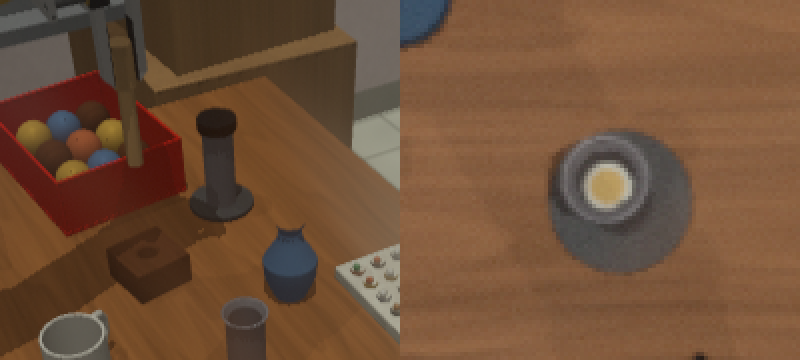

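The top crop shows the roll deep in the tube at (608,185): its top reads z of about 96, so its centre is about 59 mm below the mouth. The rod hangs upright over the stand hole at (148,250).

Call:
servo_tool([
  [4, 0, 0],
  [8, 0, 0],
  [12, 0, 0],
  [12.8, 0, 0],
  [12.8, 0, 0],
  [12.8, 0, 0],
], hand=[255, 255, 255, 255, 255, 255], twist=[0, 0, 0, 0, 0, 0])

```text
time_s: 18.82
tool_pos: [540.9, 323.7, 163.2]
tcp_rot: [0.5, 0.5, -0.499, 0.5]
force: [0.5, -1.0, -0.6]
grip_width: 0.29
```

Run:
```python
from h import *
s=sense();print(s['tool_pos'],s['time_s'],s['force'])
grab('side','side8');P,im=cloud('side8')
m=(P[...,2]>48)&(P[...,2]<160)&(np.hypot(P[...,0]-541,P[...,1]-324)<30)&(im[...,0]>im[...,2]*1.5)&(im[...,0]>70)
Q=P[m]
P0,im0=cloud('side0')
m=(P0[...,2]>48)&(P0[...,2]<160)&(np.hypot(P0[...,0]-541,P0[...,1]-324)<30)&(im0[...,0]>im0[...,2]*1.5)&(im0[...,0]>70)
Q0=P0[m]
for z in range(55,115,15):
    for q in (Q,Q0):
        q=q[abs(q[:,2]-z)<7]
        if len(q)>5: print(z,len(q),q.mean(0).round(1))
```

```text
[540.90423493 323.74756338 163.15168726] 18.825 [ 0.51949867 -1.00040111 -0.56719291]
55 23 [538.  318.1  58.4]
55 31 [538.1 318.8  54.4]
70 33 [538.  318.4  69.7]
70 33 [537.3 318.9  69.5]
85 38 [538.1 318.8  84.8]
85 37 [537.9 318.2  84.9]
100 37 [537.7 319.2  99.4]
100 32 [538.  319.2  99.4]
```

The rod lines up with its original position, so I'll insert it.

Call:
servo_tool([
  [0.8, 0, 0],
  [1.6, 0, 0],
  [2.4, 0, 0],
  [3.2, 0, 0],
  [3.8, 0, 0],
  [4.1, 0, 0],
  [4.1, 0, 0],
], hand=[255, 255, 255, 255, 255, 255, 255], twist=[0, 0, 0, 0, 0, 0, 0])

```text
time_s: 19.75
tool_pos: [540.0, 323.5, 120.3]
tcp_rot: [0.499, 0.5, -0.5, 0.5]
force: [-0.0, -0.2, -1.3]
grip_width: 0.292
```

Call:
servo_tool([
  [0, 0, 0],
  [0, 0, 0],
  [0, 0, 0],
  [0, 0, 0],
  [-4, 0, 0],
  [-9, 0, 0],
  [-14, 0, 0],
  [-14, 0, 0],
  [-14, 0, 0],
  [-14, 0, 0],
], hand=[90, 90, 90, 90, 90, 90, 90, 90, 90, 90], twist=[0, 0, 0, 0, 0, 0, 0, 0, 0, 0])

```text
time_s: 21.0
tool_pos: [539.4, 323.3, 259.1]
tcp_rot: [0.499, 0.501, -0.5, 0.5]
force: [-0.1, -0.1, -0.4]
grip_width: 0.647
```

Run:
```python
from h import *
s=sense();print(s['tool_pos'],s['time_s'],s['force'],s['grip_width'])
grab('wrist','wrist9');grab('side','side9')
P,im=cloud('wrist9')
m=(P[...,2]>155)&(P[...,2]<180)&(abs(P[...,0]-541)<30)&(abs(P[...,1]-322)<30)
Q=P[m];lo,hi=np.percentile(Q,[2,98],0); print('rodtop',len(Q),((lo+hi)/2).round(1),np.median(Q,0).round(1))
a=cv2.imread('pics/side9.png'); cv2.imwrite('pics/c9.png',a)
```

```text
[539.42741324 323.27111639 259.11101037] 21.0 [-0.09864319 -0.06942545 -0.35309187] 0.6471876268343355
rodtop 951 [541.8 323.7 162.1] [542.1 324.5 165.3]
```

View pics/c9.png

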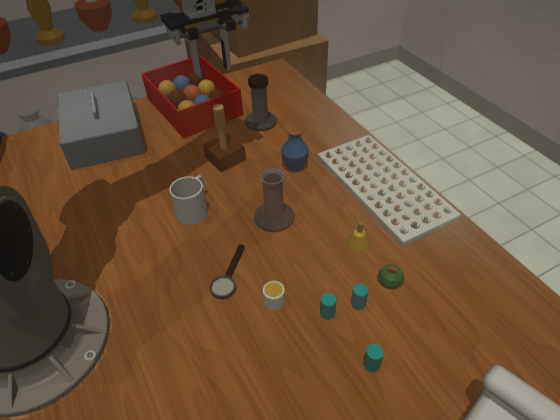

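The rod is seated upright in its stand at (222,150), its top at z of about 165.3 as at the start, and the other goods haven't moved. I'm handing in.

```bash
python3 -c "
from h import *
print(bot.hand_in())"
```

```text
the job is handed in; nothing more can be done
None
```

The job is done and handed in at about 21 s of the 61 s allowed; no verdict was reported.

I stood the slim roll in the tube's mouth and let go. I then pressed it down with the rod until it bottomed out, and put the rod back upright in its stand.

**Last checks**
- **Roll:** it bottomed out with its top reading about 34 mm below the mouth, so its centre is about 59 mm down against the 56 mm needed. That is a 3 mm margin on a depth reading that spread by about 4 mm either way.
- **Press:** the wrist force read 17 to 27 N for over a second, with the last 0.75 s held near 20 N. The peak of 27.4 N came from sending two steps without reading the force in between. Adding the sensor's resting offset puts it at about 29 N, close to the 30 N limit.
- **Rod:** its top is at z = 165.3 mm, the height it had at the start. It stands upright and is centred.
- **Other goods:** they look unmoved in the last picture, which I judged by eye rather than measured. The gripper was clear of everything.

**One disagreement:** while pressing, I worked out the rod's foot at about 39 to 41 mm below the mouth. From the roll's starting height and the stated travel I expected 42 to 46 mm, plus a few mm of spring. The force rose at roughly the floor's 3.5 N per mm, so I still take it that the roll bottomed out.

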